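# Load the bench carousel in order of use

## Robot

A 6-joint arm with a two-finger parallel gripper is mounted at the origin on a cart in front of the work surface, level with it; the furniture and walls round the work are solid. World frame = base frame: x ahead of the robot, y to its left, z up, the work surface at z = 0. Lengths are in m, angles in rad, forces in N, time in s.
With the tool pointing down it reaches from about 0.425 to 0.95 m from the base axis. Payload 3.5 kg.
Tool frame: the origin (TCP) lies on the centre line of the jaws, within the pads' length; the fingertips stand 19 mm ahead of it and the grasp point (between the pads) is the TCP; z points along the fingers, y is the line along which they close (so a half turn about z gives the same grasp; the last joint's range is limited). The gripper opens to 85 mm and grips with 20 to 120 N. Pads are 22 mm wide; open, the fingers measure 114 mm over their backs; the gripper's body (76 mm by 85 mm) begins 54 mm behind the grasp point. The pads swing forward as they close: fully open they stand 13 mm farther back than shut.
Start: joints at [1.094, 0.286, 1.577, -0, 1.279, -0.15], TCP at [0.217, 0.639, 0.25] pointing down, gripper open.
Joint ranges: [-2.77, 2.77], [-0.9, 2.22], [0.21, 2.48], [-1.53, 4.67], [0.24, 2.81], [-2.84, 2.84]. Speed limits (rad/s): [2.79, 2.79, 3.14, 3.14, 3.14, 3.14].

## Interface

Orientations are given as a unit quaternion [x, y, z, w].
In Python, from plant import ctrl, imaging gives the robot as it stands. The module is installed in compiled form; this text tells all that it offers.
- The arm moves only by the shell command python3 -m handwheel 'ROWS' [OPENING] [FORCE]. ROWS is JSON, one flat list of numbers, 6 for each row, row after row: the shift along the world's x, y, z in units of 150 mm (1.0 is 150 mm), then the turn, a rotation vector about the world's x, y, z in units of 90 degrees (1.0 is 90 degrees). In form: [tx, ty, tz, rx, ry, rz, tx, ty, tz, rx, ry, rz, ...]. A call has 1 to 5 rows; each row shifts and turns the commanded pose from where the row before left it; what a row does not reach is not made up. A row lasts 1/12 s, in which the tool goes at most 41.7 mm and 7.16 degrees, less where a joint would pass 70% of its speed; a pose out of reach is approached as far as the arm can. A call with a number of a shift or a turn outside -1 to 1 is refused whole. A call with a gripper value outside its range is refused whole. OPENING is the opening, from 0 (shut) to 1 (fully open), set as the call begins (- or left out, the last holds). The fingers move at their own pace and stop on an object; FORCE is the grip in N (left out, the last holds). Time passes only in rows, so rows that do not move let the fingers close. It gives the time, the measured TCP pose, the force, the opening and the grip force at its end, in the units of the state.
- ctrl.get_state(): the state, without advancing time (a new reading comes with each control period).
- imaging.read_camera(name): name is "side" or "top"; returns (picture, depth): 384x512x3 uint8, blue, green, red; 384x512 float32, m along the optical axis (not along the pixel's ray), 0 where there is no reading.
- imaging.get_calibration(name): a dict with "fovy" (degrees; the focal length in pixels is half the picture's height over the tangent of half this angle, whatever the lens; pixels are square), "cx", "cy" (the principal point, pixels), "R" (3x3) and "t" (3): a world point X has camera coordinates R X + t. Camera axes: x right, y down, z forward; pixel columns grow to the right and rows downward; lengths in m; the calibration is good to about 2 mm. A picture is of the moment at which its call begins. get_calibration takes no time and is no camera call.
- ctrl.sign_off(): hands the job in; it is judged then, once.
The state is a dict: "time": time; "qpos": joint angles; "dq": joint speeds; "joint_efforts": joint torques, N m; "eef_pos": TCP position; "tcp_rot": TCP orientation; "contact_force": force on the tool from outside, world axes, zero at the start; "wrist_torque": the same for the moment, N m; "opening": opening from 0.0 (shut) to 1.0 (fully open); "finger_force": force on a finger pad.
Only numpy, scipy, OpenCV 4.12 (cv2) and the standard library are available. Lean on these libraries where they do the work, as an engineer would, in place of code of your own. Each camera call takes 0.05 s, during which the arm holds its last target. There are 200 camera calls.

## Task

Load the hand-turned bench carousel in order of use for a thread-tapping job: slide the tin of cutting paste into pocket 1, then the can of solvent into pocket 2, then the grease can into pocket 3 (marked by one, two and three rivets on the top plate), in that order, bringing each pocket to the gate in the rail by turning the wheel with its pegs. They are full and not sealed, so keep all three upright and standing on the bench, never lifted. Finish with the wheel's blank sector shutting the gate, and leave the other things on the bench where they lie.

Things in the scene. Friction and masses are not known exactly. Their poses are not given: they have to be found in the camera images.
- carousel: Fixed part of the carousel, bolted down; origin on the wheel's axis at bench height, z up, gate towards its -x. A steel rail 25 mm high, inner radius 102 mm, runs round the wheel except at the gate. Five flat feet reach out to radius 131 mm. No floor: containers slide on the bench itself all the way in, until they stand against the white hub (radius 24 mm).
- gate (a point): Middle of the gate, the 81 mm wide gap in the rail; 100 mm from the wheel's axis, 36 mm up. From the gate's edges (carousel x = -95, y = +-42 mm) straight wings, 25 mm high, flare out to x = -152, y = +-62 mm. The gate is shut when the blank point is here.
- wheel (a joint): Wheel's angle, rad, counter-clockwise seen from above; turns both ways and stays where left. At 0 (or whole turns) the blank sector shuts the gate; pocket 1 is at the gate at +1.571, pocket 2 at +3.142, pocket 3 at +4.712 or -1.571. The pockets are U-shaped, 80 mm wide, 90 degrees apart, with parallel plywood walls 10 mm thick, z = 10 to 62 mm, out to radius 99 mm, their ends rounded.
- peg (a point): Top centre (z = 123 mm) of one of four equal steel pegs, 14 mm thick, standing on the top plate (z = 98 mm up) at radius 60 mm, 90 degrees apart, 45 degrees either side of each pocket's middle; push them to turn the wheel. This one, at +135 degrees in the wheel's frame, stands between the blank sector and pocket 1.
- top_plate (a point): Centre of the wheel's round aluminium top plate, on its upper face, z = 98 mm. It is 6 mm thick, radius 74 mm, and overhangs the pockets (92 mm clear below it), so a container can only be slid in through the gate. Groups of one, two and three small rivet heads near its edge mark the middles of pockets 1, 2, 3; the blank sector has none.
- pocket_1 (a point): Middle of pocket 1 at bench height, 63 mm from the wheel's axis; turns with the wheel. Where the tin of cutting paste belongs.
- pocket_2 (a point): Middle of pocket 2, likewise; for the can of solvent.
- pocket_3 (a point): Middle of pocket 3, likewise; for the grease can.
- blank (a point): Middle of the curved plywood plate, 108 degrees long, z = 10 to 62 mm, that closes the blank sector; 100 mm from the wheel's axis, 36 mm up; turns with the wheel.
- paste_tin: Tin of cutting paste, the lowest and widest of the three: a yellow and dark blue tin with a grey press lid, 70 mm in diameter, 64 mm high. Origin at the centre of its underside, z up.
- solvent_can: Can of cleaning solvent, the slimmest and tallest of the three: plain bare metal, 62 mm in diameter, 85 mm high. Origin at the centre of its underside, z up.
- grease_can: Grease can, dark with a white band and grey lid, 67 mm in diameter, 78 mm high. Origin at the centre of its underside, z up.
- electrical_tape: Bystander: roll of black tape lying flat, 68 mm in diameter, 19 mm high. Origin at the centre of its underside.
- scrap_block: Bystander: oak off-cut, 62 (x) by 88 (y) by 40 mm high. Origin at the centre of its underside.
- pliers: Bystander: pliers lying flat, 50 by 172 (y) by 12 mm. Origin at the middle of the underside.
- screwdriver: Bystander: red-handled screwdriver, 29 by 194 (y) by 30 mm. Origin at the middle of the underside.
- adjustable_wrench: Bystander: adjustable wrench lying flat, 56 by 203 (y) by 16 mm. Origin at the middle of the underside.

How it is judged:
On the way, in this order (a step that is already met when the one before it is completed fails the run):
1. the tin of cutting paste stands in pocket 1 (horizontal distance between paste_tin and pocket_1 below 0.018 m), for 0.2 s.
2. the can of solvent stands in pocket 2 (horizontal distance between solvent_can and pocket_2 below 0.018 m), for 0.2 s.
3. the grease can stands in pocket 3 (horizontal distance between grease_can and pocket_3 below 0.018 m), for 0.2 s.
At the end, for the whole second after the job is handed in: Paste tin in pocket 1, solvent can in pocket 2, grease can in pocket 3, each centred within 18 mm of the pocket's middle and upright within 0.08 rad; the blank sector's middle within 25 mm of the gate's middle, so the gate is shut; wheel and containers at rest (horizontal distance between paste_tin and pocket_1 below 0.018 m and horizontal distance between solvent_can and pocket_2 below 0.018 m and horizontal distance between grease_can and pocket_3 below 0.018 m and angle between each of paste_tin, solvent_can, grease_can's own z axis and vertical below 0.08 rad and horizontal distance between blank and gate below 0.025 m and not (velocity of joint wheel above 0.05 rad/s or velocity of joint wheel below -0.05 rad/s) and linear speed of each of paste_tin, solvent_can, grease_can below 0.02 m/s); the robot touches nothing.
It fails at once if a container is lifted off the bench (underside's centre more than 20 mm up) (height (world z) of any of paste_tin, solvent_can, grease_can above 0.02 m).
It fails at once if a container is tipped more than 0.35 rad (angle between any of paste_tin, solvent_can, grease_can's own z axis and vertical above 0.35 rad).
It fails at once if a bystander is moved more than 30 mm (distance of any of electrical_tape, scrap_block, pliers, screwdriver, adjustable_wrench from where it was at the start of the episode above 0.03 m).
It also fails if it takes over 72 s, if anything falls off the work surface, if the arm or the gripper's body presses on something with over 40 N, if the wrist force passes 120 N, or if a joint passes its speed limit or range.

## Working session

There is one attempt and no reset: what is moved stays moved. The work goes in short steps, Python scripts to look and compute and a shell command to move; the robot and the scene stay as the last step left them, time stands still between calls to the robot, and variables do not carry over. Pictures are saved under pics/ and viewed, at most 10 in all, crops included, and the job is handed in when it is done.

```bash
mkdir -p pics; cat > h.py <<'E'
import numpy as np, cv2
from plant import ctrl, imaging
def snap(n,f):
    p,d=imaging.read_camera(n); cv2.imwrite(f'pics/{f}.png',p); np.save(f'pics/{f}.npy',d); return p,d
def cal(n):
    c=imaging.get_calibration(n); f=192/np.tan(np.radians(c['fovy'])/2); return f,c['cx'],c['cy'],np.array(c['R']),np.array(c['t'])
def cloud(n,d):
    f,cx,cy,R,t=cal(n); v,u=np.mgrid[:384,:512]
    P=np.stack([(u-cx)/f*d,(v-cy)/f*d,d],-1); return (P-t)@R
def ray(n,u,v,z):
    f,cx,cy,R,t=cal(n); o=-R.T@t; r=R.T@np.array([(u-cx)/f,(v-cy)/f,1]); return o+r*(z-o[2])/r[2]
def proj(n,X):
    f,cx,cy,R,t=cal(n); c=R@np.array(X)+t; return c[0]/c[2]*f+cx,c[1]/c[2]*f+cy
E
python3 - <<'E'
from h import *
for n in('top','side'):
    p,d=snap(n,n+'0'); c=imaging.get_calibration(n); print(n,c)
    cv2.imwrite(f'pics/{n}0b.png',cv2.resize(p,(800,600),interpolation=cv2.INTER_CUBIC))
print(ctrl.get_state())
E
```

```text
top {'fovy': 49.044893056369304, 'cx': 255.1990675262012, 'cy': 191.49135015258045, 'R': array([[-0.02654694, -0.99962446, -0.00679751],
       [-0.98728965,  0.02728407, -0.15657176],
       [ 0.15669843,  0.00255461, -0.98764319]]), 't': array([-1.11117156e-03,  5.40840031e-01,  1.61864813e+00])}
side {'fovy': 45.7005184539546, 'cx': 261.46979484386327, 'cy': 189.7419051640674, 'R': array([[-0.99087218, -0.13471748, -0.00485001],
       [-0.08076695,  0.6220926 , -0.77876665],
       [ 0.10793064, -0.77126649, -0.62729497]]), 't': array([0.50941249, 0.10615428, 1.51128471])}
{'time': 0.1, 'qpos': array([ 1.09400013e+00,  2.87114985e-01,  1.57805971e+00,  1.97081606e-05,
        1.27863824e+00, -1.50004818e-01]), 'dq': array([ 0.00253942, -0.0017773 , -0.00169149,  0.00045548,  0.0009303 ,
        0.00218779]), 'joint_efforts': array([ 7.17760813e-04, -4.07299483e+01, -2.93697453e+01, -1.28150759e-04,
        3.50305512e-03,  3.88616115e-06]), 'eef_pos': array([0.2163839 , 0.6387721 , 0.24904444]), 'tcp_rot': array([ 1.62672308e-01,  9.86679526e-01, -1.05315799e-03, -3.51224906e-04]), 'contact_force': array([-0.26984615, -0.48105137, -0.48173979]), 'wrist_torque': array([0.0137907 , 0.04644207, 0.02459328]), 'finger_force': 0.0, 'opening': 1.0025781849753646}
```

View pics/top0b.png

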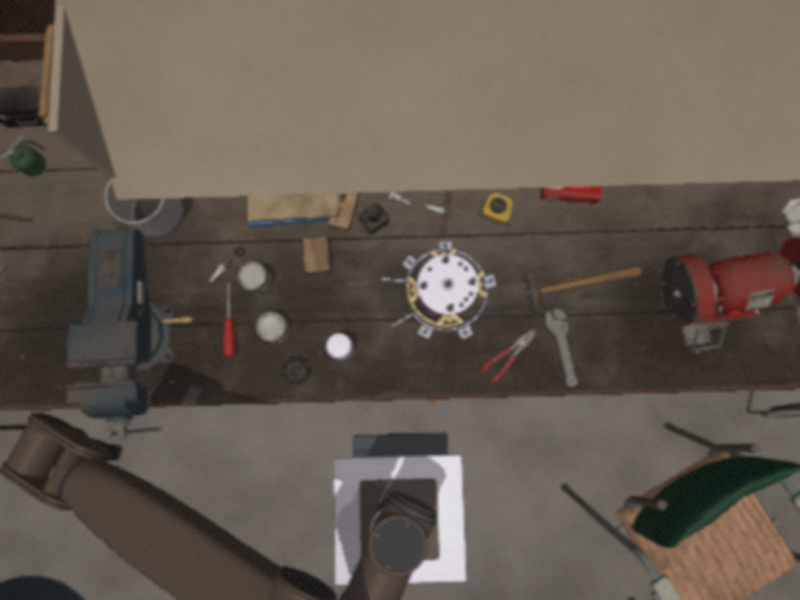

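View pics/side0b.png

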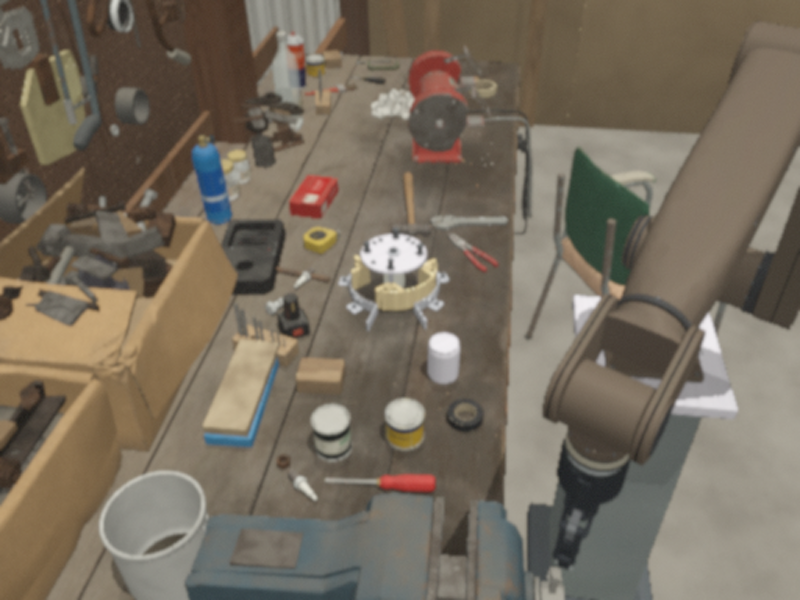

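```bash
python3 - <<'E'
from h import *
p=cv2.imread('pics/top0.png'); d=np.load('pics/top0.npy'); C=cloud('top',d)
a=cv2.resize(p[140:230,235:325],(600,600),interpolation=cv2.INTER_CUBIC); cv2.imwrite('pics/car.png',a)
for nm,(u,v),z,r in [('grease',(253,277),.078,.033),('paste',(271,326),.064,.035),('solv',(339,346),.085,.031),('plate',(447,283),.098,.074),('tape',(298,369),.019,.034)]:
    u*=.64;v*=.64; g=ray('top',u,v,z)
    q=C[int(v)-25:int(v)+25,int(u)-25:int(u)+25].reshape(-1,3)
    q=q[(abs(q[:,2]-z)<.012)&(np.hypot(*(q[:,:2]-g[:2]).T)<r+.02)]
    (cx,cy),rr=cv2.minEnclosingCircle(q[:,:2].astype(np.float32)) if len(q)>3 else ((0,0),0)
    print(nm,g.round(3),len(q),q.mean(0).round(3),np.round([cx,cy,rr],3))
d=np.load('pics/side0.npy');S=cloud('side',d)
for nm,(u,v) in dict(grease=(331,415),paste=(405,412),solv=(444,343)).items():
    print(nm,S[int(v*.64),int(u*.64)].round(3))
print('wings',ray('top',380*.64,279*.64,.025).round(3),ray('top',391*.64,327*.64,.025).round(3))
E
```

```text
grease [0.601 0.345 0.078] 237 [0.606 0.349 0.075] [0.606 0.347 0.035]
paste [0.479 0.303 0.064] 261 [0.48  0.304 0.061] [0.48  0.304 0.035]
solv [0.423 0.133 0.085] 185 [0.425 0.133 0.084] [0.425 0.134 0.03 ]
plate [ 0.569 -0.135  0.098] 1085 [ 0.566 -0.136  0.098] [ 0.567 -0.136  0.074]
tape [0.373 0.243 0.019] 190 [0.371 0.248 0.018] [0.373 0.243 0.052]
grease [0.61  0.337 0.072]
paste [0.48  0.304 0.063]
solv [0.425 0.137 0.087]
wings [0.597 0.031 0.025] [0.473 0.006 0.025]
```

View pics/car.png

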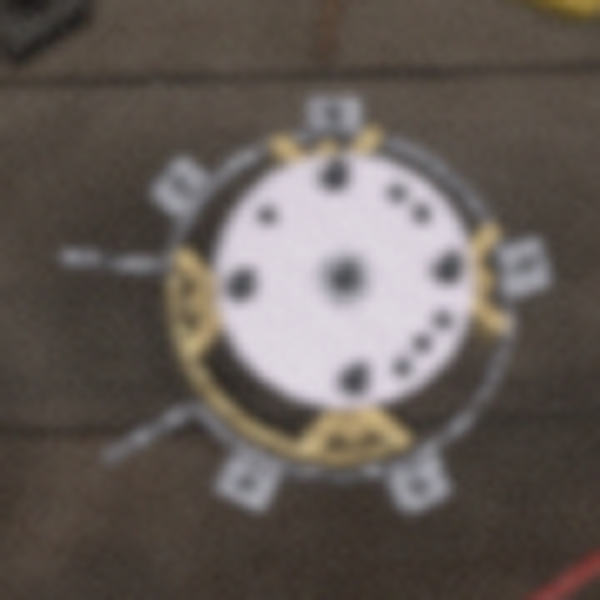

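```bash
cat >> h.py <<'E'
def pegs(f,c=(.567,-.136),gate=101.5):
    C=cloud('top',np.load(f'pics/{f}.npy')).reshape(-1,3)
    q=C[(C[:,2]>.108)&(C[:,2]<.135)&(np.hypot(C[:,0]-c[0],C[:,1]-c[1])<.08)]
    a=np.degrees(np.arctan2(q[:,1]-c[1],q[:,0]-c[0])); 
    m=np.degrees(np.angle(np.exp(4j*np.radians(a)).mean()))/4
    print('pegs n',len(q),'mod90',m)
    for k in range(4):
        s=q[abs((a-m-90*k+180)%360-180)<30]
        if len(s): print(m+90*k,s.mean(0).round(3),len(s))
E
python3 - <<'E'
from h import *
pegs('top0')
for u,v in [(335,176),(447,266),(355,376),(241,282)]:
    g=ray('top',235+u/6.667,140+v/6.667,.115); print(g.round(3),np.degrees(np.arctan2(g[1]+.136,g[0]-.567)).round(1),np.hypot(g[1]+.136,g[0]-.567).round(3))
for u,v in [(267,215),(410,203),(422,345),(60,258),(107,460),(165,262),(190,408)]:
    z=.1 if u>200 else .025
    g=ray('top',235+u/6.667,140+v/6.667,z); print(g.round(3),np.degrees(np.arctan2(g[1]+.136,g[0]-.567)).round(1),np.hypot(g[1]+.136,g[0]-.567).round(3))
for u,v in [(303,272),(329,272),(303,237)]:print(ray('top',u*.64,v*.64,.04).round(3))
E
```

```text
pegs n 71 mod90 2.901013422065605
2.901013422065605 [ 0.621 -0.134  0.119] 19
92.9010134220656 [ 0.565 -0.084  0.121] 14
182.9010134220656 [ 0.512 -0.139  0.12 ] 16
272.9010134220656 [ 0.569 -0.193  0.119] 16
[ 0.623 -0.133  0.115] 3.2 0.056
[ 0.569 -0.194  0.115] -88.4 0.058
[ 0.507 -0.14   0.115] -176.4 0.06
[ 0.563 -0.077  0.115] 94.2 0.059
[ 0.604 -0.094  0.1  ] 48.5 0.056
[ 0.609 -0.176  0.1  ] -44.0 0.058
[ 0.526 -0.18   0.1  ] -133.1 0.06
[0.597 0.028 0.025] 79.8 0.166
[0.474 0.003 0.025] 124.0 0.167
[ 0.592 -0.035  0.025] 75.9 0.104
[ 0.503 -0.048  0.025] 125.7 0.109
[0.618 0.226 0.04 ]
[0.616 0.16  0.04 ]
[0.71  0.226 0.04 ]
```

```bash
H="python3 -m handwheel"
$H '[0.116,-0.238,0,0,0,-0.066,0.116,-0.238,0,0,0,-0.066,0.116,-0.238,0,0,0,-0.066,0.116,-0.238,0,0,0,-0.066,0.116,-0.238,0,0,0,-0.066]' 0.45 40
$H '[0.116,-0.238,0,0,0,-0.066,0.116,-0.238,0,0,0,-0.066,0.116,-0.238,0,0,0,-0.066,0.116,-0.238,0,0,0,-0.066,0.116,-0.238,0,0,0,-0.066]'
$H '[0.116,-0.238,0,0,0,0,0.116,-0.238,0,0,0,0,0.116,-0.238,0,0,0,0,0.116,-0.238,0,0,0,0,0.116,-0.238,0,0,0,0]'
$H '[0.116,-0.238,0,0,0,0,0.116,-0.238,0,0,0,0,0.116,-0.238,0,0,0,0,0,0,0,0,0,0]'
cat >> h.py <<'E'
def st(tx=None,ty=None,tz=None,yaw=11.6):
    s=ctrl.get_state(); p=s['eef_pos']; q=s['tcp_rot']
    from scipy.spatial.transform import Rotation as Ro
    R=Ro.from_quat(q).as_matrix(); y=np.degrees(np.arctan2(R[1,1],R[0,1]))
    print('t',round(s['time'],2),'p',p.round(4),'yaw',round(y,1),'down',R[:,2].round(3),'op',round(s['opening'],2),'F',s['contact_force'].round(1),'ff',round(s['finger_force'],1))
    if tx is not None: print('units to target',((np.array([tx,ty,tz])-p)/.15).round(3),'rz',round((yaw-y)/90,3))
E
python3 -c "
from h import *;st(.564,-.076,.122)"
```

```text
time: 0.52
eef_pos: [0.3037, 0.4589, 0.2496]
tcp_rot: [0.412, 0.911, -0.001, -0.0]
contact_force: [1.0, -0.1, -0.3]
opening: 0.445
finger_force: 0.0
time: 0.93
eef_pos: [0.3907, 0.2804, 0.2499]
tcp_rot: [0.632, 0.775, -0.0, -0.0]
contact_force: [1.5, 0.6, -0.3]
opening: 0.448
finger_force: 0.0
time: 1.35
eef_pos: [0.4778, 0.1019, 0.25]
tcp_rot: [0.63, 0.776, -0.0, -0.0]
contact_force: [1.1, 0.7, 0.1]
opening: 0.447
finger_force: 0.0
time: 1.68
eef_pos: [0.5318, -0.0089, 0.2501]
tcp_rot: [0.633, 0.775, -0.001, 0.001]
contact_force: [-1.3, -0.5, -0.3]
opening: 0.447
finger_force: 0.0
t 1.68 p [ 0.5318 -0.0089  0.2501] yaw 11.5 down [ 0.001 -0.003 -1.   ] op 0.45 F [-1.3 -0.5 -0.3] ff 0.0
units to target [ 0.215 -0.447 -0.854] rz 0.001
```

```bash
H="python3 -m handwheel"
$H '[0.108,-0.224,0,0,0,0,0.107,-0.223,0,0,0,0,0,0,-0.25,0,0,0,0,0,-0.25,0,0,0,0,0,-0.2,0,0,0]' 
$H '[0,0,-0.1,0,0,0,0,0,-0.054,0,0,0,0,0,0,0,0,0]'
$H '[0,0,0,0,0,0,0,0,0,0,0,0,0,0,0,0,0,0,0,0,0,0,0,0,0,0,0,0,0,0]' 0 40
python3 -c "
from h import *;st(.564,-.076,.122)
p,d=snap('side','s1');u,v=proj('side',(.564,-.1,.1));u=int(u);v=int(v)
cv2.imwrite('pics/s1c.png',cv2.resize(p[v-70:v+50,u-70:u+70],None,fx=5,fy=5,interpolation=2))"
```

```text
time: 2.1
eef_pos: [0.5612, -0.0705, 0.1428]
tcp_rot: [0.631, 0.776, -0.0, -0.001]
contact_force: [0.2, 0.4, -0.6]
opening: 0.452
finger_force: 0.0
time: 2.35
eef_pos: [0.5604, -0.0696, 0.1196]
tcp_rot: [0.63, 0.777, -0.001, -0.002]
contact_force: [0.2, 0.3, 0.3]
opening: 0.451
finger_force: 0.0
time: 2.77
eef_pos: [0.5631, -0.0706, 0.1242]
tcp_rot: [0.63, 0.776, 0.001, 0.001]
contact_force: [-2.3, 0.8, 5.3]
opening: 0.141
finger_force: 39.3
t 2.77 p [ 0.5631 -0.0706  0.1242] yaw 11.9 down [ 0.003 -0.001 -1.   ] op 0.14 F [-2.3  0.8  5.3] ff 39.3
units to target [ 0.006 -0.036 -0.015] rz -0.003
```

View pics/s1c.png

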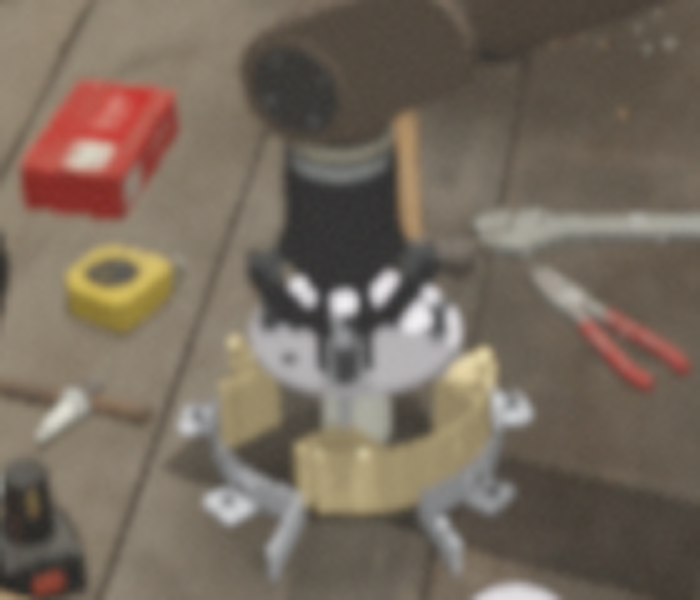

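```bash
H="python3 -m handwheel"
$H '[0,0,0.025,0,0,0,0,0,0,0,0,0]'
$H '[-0.074,-0.012,0,0,0,0,-0.070,-0.025,0,0,0,0,-0.064,-0.038,0,0,0,0,-0.056,-0.049,0,0,0,0,-0.046,-0.058,0,0,0,0]'
$H '[0,0,0,0,0,0,0,0,0,0,0,0]'
$H '[0,0,0,0,0,0,0,0,0,0,0,0]' 0.45
$H '[0,0,0.15,0,0,0,0,0,0.25,0,0,0,0.1,0.25,0.2,0,0,0,0,0.27,0,0,0,0,0,0.27,0,0,0,0]'
$H '[0,0.27,0,0,0,0,0,0.27,0,0,0,0,0,0.27,0,0,0,0,0,0,0,0,0,0]' 1
python3 -c "
from h import *;st(.480,.304,.045)
p,d=snap('top','t1');pegs('t1')
cv2.imwrite('pics/t1c.png',cv2.resize(p[140:230,235:325],None,fx=5,fy=5,interpolation=2))"
```

```text
time: 2.98
eef_pos: [0.5618, -0.0707, 0.1244]
tcp_rot: [0.63, 0.777, -0.0, 0.001]
contact_force: [2.8, -2.6, -8.4]
opening: 0.142
finger_force: 40.3
time: 3.4
eef_pos: [0.5137, -0.0926, 0.1244]
tcp_rot: [0.63, 0.776, 0.003, -0.005]
contact_force: [1.0, 19.3, -1.9]
opening: 0.128
finger_force: 38.2
time: 3.57
eef_pos: [0.512, -0.0948, 0.1243]
tcp_rot: [0.631, 0.776, -0.0, -0.006]
contact_force: [-6.3, 5.7, 1.5]
opening: 0.126
finger_force: 39.0
time: 3.73
eef_pos: [0.5156, -0.0975, 0.1261]
tcp_rot: [0.63, 0.777, 0.0, 0.0]
contact_force: [-0.6, 0.4, -0.6]
opening: 0.398
finger_force: 0.0
time: 4.15
eef_pos: [0.5306, 0.0144, 0.2149]
tcp_rot: [0.631, 0.776, 0.002, 0.004]
contact_force: [0.7, 1.0, 0.2]
opening: 0.449
finger_force: 0.0
time: 4.48
eef_pos: [0.5279, 0.1417, 0.2119]
tcp_rot: [0.628, 0.778, 0.002, 0.0]
contact_force: [-0.1, -0.6, 0.7]
opening: 0.982
finger_force: 0.0
t 4.48 p [0.5279 0.1417 0.2119] yaw 12.2 down [ 0.002  0.003 -1.   ] op 0.98 F [-0.1 -0.6  0.7] ff 0.0
units to target [-0.319  1.082 -1.112] rz -0.007
pegs n 63 mod90 -28.680676967185615
-28.680676967185615 [ 0.62  -0.165  0.123] 12
61.31932303281438 [ 0.592 -0.09   0.12 ] 15
151.3193230328144 [ 0.518 -0.109  0.122] 14
241.3193230328144 [ 0.541 -0.184  0.121] 17
```

View pics/t1c.png

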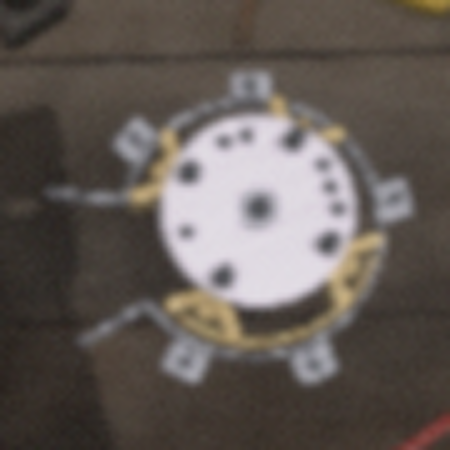

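```bash
H="python3 -m handwheel"
$H '[-0.073,-0.27,0,0,0,0,0,-0.27,0,0,0,0,0,-0.27,0,0,0,0,0,-0.27,0,0,0,0,0,-0.27,0,0,0,0]' 0.45 20
$H '[0,-0.27,0,0,0,0,0,-0.02,-0.2,0,0,0,0,0,-0.2,0,0,0,0,0,-0.16,0,0,0,0,0,0,0,0,0]'
python3 -c "
from h import *;st(.517,-.104,.128)"
$H '[0,0,0,0,0,0,0,0,0,0,0,0,0,0,0,0,0,0,0,0,0,0,0,0]' 0
python3 -c "
from h import *;st(.517,-.104,.128)"
```

```text
time: 4.95
eef_pos: [0.5171, -0.0693, 0.2116]
tcp_rot: [0.63, 0.776, 0.0, 0.001]
contact_force: [0.3, -0.1, 0.1]
opening: 0.455
finger_force: 0.0
time: 5.37
eef_pos: [0.5135, -0.1102, 0.1217]
tcp_rot: [0.631, 0.776, -0.002, -0.005]
contact_force: [-0.6, 0.2, -0.7]
opening: 0.455
finger_force: 0.0
t 5.37 p [ 0.5135 -0.1102  0.1217] yaw 11.7 down [-0.009  0.004 -1.   ] op 0.45 F [-0.6  0.2 -0.7] ff 0.0
units to target [0.023 0.042 0.042] rz -0.001
time: 5.7
eef_pos: [0.516, -0.1101, 0.1281]
tcp_rot: [0.63, 0.777, -0.002, -0.001]
contact_force: [-5.1, -0.8, -1.2]
opening: 0.154
finger_force: 19.6
t 5.7 p [ 0.516  -0.1101  0.1281] yaw 11.9 down [-0.004 -0.001 -1.   ] op 0.15 F [-5.1 -0.8 -1.2] ff 19.6
units to target [ 0.007  0.041 -0.001] rz -0.004
```

```bash
H="python3 -m handwheel"
$H '[0.014,0.022,0,0,0,0,0.014,0.022,0,0,0,0,0,0,0,0,0,0,0,0,0,0,0,0]'
$H '[0,0,0,0,0,0,0,0,0,0,0,0]' 0.45
$H '[0,0,0.2,0,0,0,0,0,0.2,0,0,0,0,0.25,0.2,0,0,0,0,0.27,0,0,0,0,0,0.27,0,0,0,0]'
$H '[0,0.27,0,0,0,0,0,0.27,0,0,0,0,0,0.27,0,0,0,0,0,0,0,0,0,0]' 1
python3 -c "
from h import *;st(.480,.304,.045)
p,d=snap('top','t2');pegs('t2')
a=cv2.resize(p[165:215,235:285],(400,400),interpolation=2)
u,v=proj('top',(.567,-.136,.098));print(u,v)
for f in('top0','t1','t2'):
  p=cv2.imread(f'pics/{f}.png'); g=p[150:215,240:325].min(2); "
```

```text
time: 6.03
eef_pos: [0.5201, -0.103, 0.1282]
tcp_rot: [0.63, 0.777, -0.001, -0.002]
contact_force: [-5.9, -0.3, -0.7]
opening: 0.145
finger_force: 19.7
time: 6.2
eef_pos: [0.523, -0.1037, 0.1293]
tcp_rot: [0.63, 0.777, 0.001, 0.002]
contact_force: [0.5, -0.6, 0.3]
opening: 0.417
finger_force: 0.0
time: 6.62
eef_pos: [0.524, 0.0105, 0.2181]
tcp_rot: [0.631, 0.776, 0.003, 0.005]
contact_force: [0.5, 0.7, -0.5]
opening: 0.447
finger_force: 0.0
time: 6.95
eef_pos: [0.5217, 0.1379, 0.2152]
tcp_rot: [0.628, 0.779, 0.003, 0.001]
contact_force: [0.6, -0.3, -0.3]
opening: 0.983
finger_force: 0.0
t 6.95 p [0.5217 0.1379 0.2152] yaw 12.3 down [ 0.005  0.003 -1.   ] op 0.98 F [ 0.6 -0.3 -0.3] ff 0.0
units to target [-0.278  1.107 -1.135] rz -0.007
pegs n 59 mod90 -37.21610384429814
-37.21610384429814 [ 0.605 -0.165  0.12 ] 13
52.78389615570186 [ 0.6   -0.092  0.12 ] 13
142.78389615570185 [ 0.526 -0.104  0.118] 17
232.78389615570185 [ 0.531 -0.184  0.122] 13
286.3310199226387 181.55796923740272
```

```bash
H="python3 -m handwheel"
$H '[-0.013,-0.27,0,0,0,0,0,-0.27,0,0,0,0,0,-0.27,0,0,0,0,0,-0.27,0,0,0,0,0,-0.27,0,0,0,0]' 0.45 20
$H '[0,-0.24,0,0,0,0,0,0,-0.2,0,0,0,0,0,-0.2,0,0,0,0,0,-0.18,0,0,0,0,0,0,0,0,0]'
$H '[0,0,0,0,0,0,0,0,0,0,0,0,0,0,0,0,0,0,0,0,0,0,0,0]' 0
python3 -c "
from h import *;st(.517,-.103,.128); p=ctrl.get_state()['eef_pos'];print('u',p[0]*.98+p[1]*.201)"
```

```text
time: 7.42
eef_pos: [0.5197, -0.0736, 0.2146]
tcp_rot: [0.63, 0.776, 0.001, 0.002]
contact_force: [0.2, 0.3, 0.2]
opening: 0.451
finger_force: 0.0
time: 7.83
eef_pos: [0.516, -0.107, 0.1212]
tcp_rot: [0.631, 0.776, -0.001, -0.004]
contact_force: [-1.4, 0.1, -1.4]
opening: 0.451
finger_force: 0.0
time: 8.17
eef_pos: [0.5208, -0.1076, 0.1283]
tcp_rot: [0.63, 0.777, 0.0, 0.002]
contact_force: [-0.6, -2.3, 0.9]
opening: 0.149
finger_force: 20.2
t 8.17 p [ 0.5208 -0.1076  0.1283] yaw 11.9 down [ 0.004 -0.003 -1.   ] op 0.15 F [-0.6 -2.3  0.9] ff 20.2
units to target [-0.026  0.031 -0.002] rz -0.003
u 0.4887821460295126
```

```bash
H="python3 -m handwheel"
$H '[-0.012,0.01,0,0,0,0,-0.012,0.01,0,0,0,0,0,0,0,0,0,0,0,0,0,0,0,0]'
python3 -c "
from h import *;st(.517,-.103,.128); p=ctrl.get_state()['eef_pos'];print('u',p[0]*.98+p[1]*.201)"
```

```text
time: 8.5
eef_pos: [0.5206, -0.1074, 0.1285]
tcp_rot: [0.63, 0.777, 0.001, 0.009]
contact_force: [9.8, -10.2, -7.9]
opening: 0.149
finger_force: 19.8
t 8.5 p [ 0.5206 -0.1074  0.1285] yaw 11.9 down [ 0.015 -0.01  -1.   ] op 0.15 F [  9.8 -10.2  -7.9] ff 19.8
units to target [-0.024  0.029 -0.003] rz -0.003
u 0.48855175706464854
```

```bash
H="python3 -m handwheel"
$H '[-0.008,-0.02,0,0,0,0,-0.004,-0.01,0,0,0,0,0,0,0,0,0,0]'
python3 -c "
from h import *;st(.517,-.103,.128); p=ctrl.get_state()['eef_pos'];print('u',p[0]*.98+p[1]*.201)"
```

```text
time: 8.75
eef_pos: [0.5187, -0.1098, 0.1285]
tcp_rot: [0.63, 0.776, 0.003, 0.007]
contact_force: [11.0, -3.3, -6.9]
opening: 0.151
finger_force: 20.1
t 8.75 p [ 0.5187 -0.1098  0.1285] yaw 11.8 down [ 0.015 -0.005 -1.   ] op 0.15 F [11.  -3.3 -6.9] ff 20.1
units to target [-0.012  0.046 -0.003] rz -0.003
u 0.4862741458312194
```

```bash
H="python3 -m handwheel"
$H '[0,0,0,0,0,0,0,0,0,0,0,0]' 0.45
$H '[0,0,0.2,0,0,0,0,0,0.2,0,0,0,0,0.25,0.2,0,0,0,0,0.27,0,0,0,0,0,0.27,0,0,0,0]'
$H '[-0.04,0.27,0,0,0,0,-0.04,0.27,0,0,0,0,-0.04,0.27,0,0,0,0,-0.04,0.27,0,0,0,0,-0.04,0.27,0,0,0,0]' 1
$H '[0,0.27,0,0,0,0,0,0.27,0,0,0,0,0,0.1,0,0,0,0,0,0,0,0,0,0]'
python3 -c "
from h import *;st(.480,.304,.045)
p,d=snap('top','t3');pegs('t3')"
```

```text
time: 8.92
eef_pos: [0.5146, -0.1081, 0.127]
tcp_rot: [0.63, 0.777, 0.0, 0.001]
contact_force: [-0.6, 0.0, -0.6]
opening: 0.424
finger_force: 0.0
time: 9.33
eef_pos: [0.5151, 0.006, 0.2153]
tcp_rot: [0.631, 0.776, 0.001, 0.002]
contact_force: [0.7, -0.1, -0.3]
opening: 0.449
finger_force: 0.0
time: 9.75
eef_pos: [0.4828, 0.21, 0.2126]
tcp_rot: [0.63, 0.777, 0.0, 0.0]
contact_force: [0.4, 0.8, -1.0]
opening: 1.001
finger_force: 0.0
time: 10.08
eef_pos: [0.4829, 0.3072, 0.2124]
tcp_rot: [0.628, 0.778, 0.0, -0.0]
contact_force: [-0.7, 0.0, -0.4]
opening: 0.997
finger_force: 0.0
t 10.08 p [0.4829 0.3072 0.2124] yaw 12.2 down [-0.     0.001 -1.   ] op 1.0 F [-0.7  0.  -0.4] ff 0.0
units to target [-0.019 -0.022 -1.116] rz -0.006
pegs n 64 mod90 -33.58193890083232
-33.58193890083232 [ 0.609 -0.165  0.118] 16
56.41806109916768 [ 0.6  -0.09  0.12] 16
146.4180610991677 [ 0.521 -0.105  0.123] 13
236.4180610991677 [ 0.539 -0.18   0.121] 15
```

```bash
H="python3 -m handwheel"
$H '[-0.019,-0.022,-0.27,0,0,0,0,0,-0.27,0,0,0,0,0,-0.27,0,0,0,0,0,-0.2,0,0,0,0,0,-0.1,0,0,0]' 1 30
$H '[0,0,0,0,0,0]'
$H '[0,0,0,0,0,0,0,0,0,0,0,0,0,0,0,0,0,0]' 0
python3 -c "
from h import *;st(.535,.15,.045)"
```

```text
time: 10.55
eef_pos: [0.478, 0.2977, 0.0408]
tcp_rot: [0.631, 0.776, -0.004, -0.002]
contact_force: [-0.5, -0.2, 0.2]
opening: 1.001
finger_force: 0.0
time: 10.63
eef_pos: [0.4778, 0.2976, 0.0408]
tcp_rot: [0.631, 0.776, -0.005, -0.002]
contact_force: [-1.1, -0.7, 0.4]
opening: 1.0
finger_force: 0.0
time: 10.88
eef_pos: [0.4825, 0.3006, 0.0474]
tcp_rot: [0.63, 0.776, 0.001, 0.001]
contact_force: [0.2, -0.3, -1.8]
opening: 0.812
finger_force: 34.8
t 10.88 p [0.4825 0.3006 0.0474] yaw 11.8 down [ 0.003  0.001 -1.   ] op 0.81 F [ 0.2 -0.3 -1.8] ff 34.8
units to target [ 0.35  -1.004 -0.016] rz -0.003
```

```bash
H="python3 -m handwheel"
$H '[0.044,-0.06,0,0,0,0,0.044,-0.127,0,0,0,0,0.044,-0.127,0,0,0,0,0.044,-0.127,0,0,0,0,0.044,-0.127,0,0,0,0]'
$H '[0.044,-0.127,0,0,0,0,0.044,-0.127,0,0,0,0,0.044,-0.127,0,0,0,0,0,-0.13,0,0,0,0,-0.008,-0.13,0,0,0,0]'
$H '[-0.008,-0.13,0,0,0,0,-0.008,-0.13,0,0,0,0,-0.008,-0.1,0,0,0,0,0,0,0,0,0,0]'
python3 -c "
from h import *;st(.541,-.009,.045)"
```

```text
time: 11.3
eef_pos: [0.5153, 0.2142, 0.0466]
tcp_rot: [0.63, 0.777, 0.001, 0.001]
contact_force: [0.2, 0.2, -2.1]
opening: 0.812
finger_force: 35.0
time: 11.72
eef_pos: [0.5341, 0.1175, 0.0466]
tcp_rot: [0.63, 0.776, 0.001, 0.001]
contact_force: [-0.4, 3.1, 2.2]
opening: 0.813
finger_force: 35.4
time: 12.05
eef_pos: [0.53, 0.0623, 0.0466]
tcp_rot: [0.631, 0.776, 0.0, 0.001]
contact_force: [0.0, -1.3, 1.0]
opening: 0.813
finger_force: 35.3
t 12.05 p [0.53   0.0623 0.0466] yaw 11.7 down [ 0.002 -0.001 -1.   ] op 0.81 F [ 0.  -1.3  1. ] ff 35.3
units to target [ 0.073 -0.475 -0.011] rz -0.001
```

```bash
H="python3 -m handwheel"
$H '[0.015,-0.095,0,0,0,0,0.015,-0.095,0,0,0,0,0.015,-0.095,0,0,0,0,0.015,-0.095,0,0,0,0,0.014,-0.095,0,0,0,0]'
$H '[0,0,0,0,0,0]'
python3 -c "
from h import *;st(.541,-.009,.045)"
$H '[0,0,0,0,0,0,0,0,0,0,0,0,0,0,0,0,0,0]' 1
$H '[-0.02,0.1,0.01,0,0,0,-0.02,0.1,0.02,0,0,0,-0.02,0.1,0.02,0,0,0,-0.02,0.1,0,0,0,0,0,0,0,0,0,0]'
$H '[0,0,0,0,0,0,0,0,0,0,0,0,0,0,0,0,0,0]' 0.4
python3 -c "
from h import *;st(.545,-.037,.054)"
```

```text
time: 12.47
eef_pos: [0.5412, -0.0064, 0.0466]
tcp_rot: [0.63, 0.777, 0.001, 0.001]
contact_force: [-0.5, 0.8, -0.3]
opening: 0.813
finger_force: 35.2
time: 12.55
eef_pos: [0.5417, -0.008, 0.0466]
tcp_rot: [0.631, 0.776, 0.0, 0.002]
contact_force: [-0.6, -0.4, -1.2]
opening: 0.81
finger_force: 35.2
t 12.55 p [ 0.5417 -0.008   0.0466] yaw 11.8 down [ 0.003 -0.001 -1.   ] op 0.81 F [-0.6 -0.4 -1.2] ff 35.2
units to target [-0.005 -0.007 -0.01 ] rz -0.002
time: 12.8
eef_pos: [0.5405, -0.0054, 0.0458]
tcp_rot: [0.63, 0.777, 0.0, 0.0]
contact_force: [0.3, -0.1, 0.9]
opening: 1.001
finger_force: 0.0
time: 13.22
eef_pos: [0.5275, 0.0566, 0.0531]
tcp_rot: [0.629, 0.777, 0.0, -0.0]
contact_force: [-0.4, -0.3, 0.6]
opening: 1.006
finger_force: 0.0
time: 13.47
eef_pos: [0.5285, 0.0536, 0.0529]
tcp_rot: [0.63, 0.776, 0.0, 0.0]
contact_force: [-0.2, -0.9, 0.5]
opening: 0.605
finger_force: 0.0
t 13.47 p [0.5285 0.0536 0.0529] yaw 11.9 down [ 0. -0. -1.] op 0.61 F [-0.2 -0.9  0.5] ff 0.0
units to target [ 0.11  -0.604  0.007] rz -0.003
```

```bash
H="python3 -m handwheel"
$H '[0,0,0,0,0,0,0,0,0,0,0,0]'
$H '[0.012,-0.066,0,0,0,0,0.012,-0.066,0,0,0,0,0.012,-0.066,0,0,0,0,0.013,-0.066,0,0,0,0,0.012,-0.066,0,0,0,0]'
$H '[0.012,-0.066,0,0,0,0,0.012,-0.066,0,0,0,0,0.013,-0.066,0,0,0,0]'
python3 -c "
from h import *;st(.547,-.037,.054)
p,d=snap('side','s2');u,v=proj('side',(.55,-.1,.05));u=int(u);v=int(v)
cv2.imwrite('pics/s2c.png',cv2.resize(p[v-60:v+50,u-60:u+60],None,fx=5,fy=5,interpolation=2))"
```

```text
time: 13.63
eef_pos: [0.5284, 0.0534, 0.0528]
tcp_rot: [0.63, 0.776, -0.0, 0.0]
contact_force: [0.0, -0.4, -0.1]
opening: 0.402
finger_force: 0.0
time: 14.05
eef_pos: [0.5376, 0.0031, 0.0528]
tcp_rot: [0.63, 0.776, 0.0, -0.0]
contact_force: [0.5, 2.0, 1.2]
opening: 0.403
finger_force: 0.7
time: 14.3
eef_pos: [0.543, -0.0264, 0.0528]
tcp_rot: [0.63, 0.776, -0.0, -0.0]
contact_force: [0.3, 1.6, 0.3]
opening: 0.398
finger_force: 0.8
t 14.3 p [ 0.543  -0.0264  0.0528] yaw 11.9 down [-0.  0. -1.] op 0.4 F [0.3 1.6 0.3] ff 0.8
units to target [ 0.027 -0.07   0.008] rz -0.003
```

View pics/s2c.png

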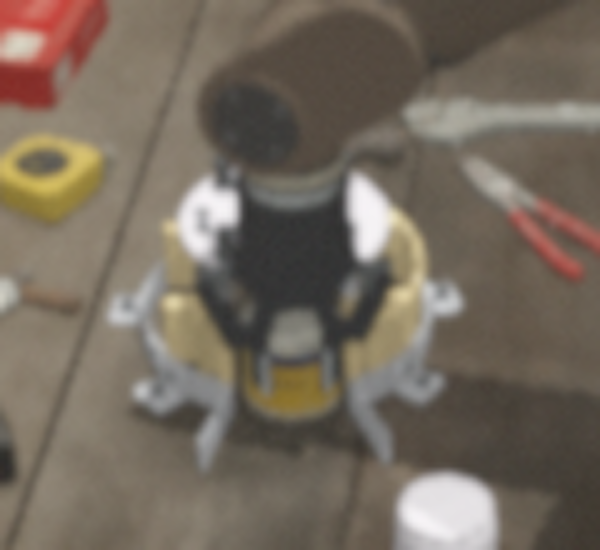

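```bash
H="python3 -m handwheel"
$H '[0.008,-0.04,0,0,0,0,0.008,-0.04,0,0,0,0,0,0,0,0,0,0]'
$H '[0.003,-0.015,0,0,0,0,0,0,0,0,0,0]'
python3 -c "
from h import *;st(.547,-.037,.054); p=ctrl.get_state()['eef_pos']; print(np.hypot(p[0]-.567,p[1]+.136))"
```

```text
time: 14.6
eef_pos: [0.5454, -0.0371, 0.053]
tcp_rot: [0.631, 0.776, 0.001, -0.001]
contact_force: [-0.0, 4.1, 1.1]
opening: 0.397
finger_force: 1.8
time: 14.77
eef_pos: [0.5454, -0.0374, 0.0531]
tcp_rot: [0.631, 0.776, 0.001, -0.002]
contact_force: [-2.0, 9.3, 3.9]
opening: 0.401
finger_force: 4.6
t 14.77 p [ 0.5454 -0.0374  0.0531] yaw 11.8 down [-0.002  0.005 -1.   ] op 0.4 F [-2.   9.3  3.9] ff 4.6
units to target [0.011 0.003 0.006] rz -0.002
0.1009436687588937
```

```bash
H="python3 -m handwheel"
$H '[-0.03,0.15,0,0,0,0,-0.03,0.15,0,0,0,0,0,0,0.27,0,0,0,0,0,0.27,0,0,0,0,0,0.27,0,0,0]'
$H '[0,0,0.2,0,0,0,0.15,-0.2,0.08,0,0,0,0.15,-0.2,0,0,0,0,0.12,-0.2,0,0,0,0,0,0,0,0,0,0]' 0.45 40
python3 -c "
from h import *;st(.600,-.086,.129);p,d=snap('top','t4');pegs('t4')"
```

```text
time: 15.18
eef_pos: [0.5359, 0.0058, 0.1748]
tcp_rot: [0.63, 0.777, -0.001, -0.001]
contact_force: [1.6, 0.1, 0.6]
opening: 0.402
finger_force: 0.0
time: 15.6
eef_pos: [0.6025, -0.0897, 0.2173]
tcp_rot: [0.631, 0.775, -0.0, 0.003]
contact_force: [0.0, 0.4, 0.3]
opening: 0.449
finger_force: 0.0
t 15.6 p [ 0.6025 -0.0897  0.2173] yaw 11.7 down [ 0.004 -0.004 -1.   ] op 0.45 F [0.  0.4 0.3] ff 0.0
units to target [-0.016  0.025 -0.589] rz -0.001
pegs n 28 mod90 -33.586763166391485
-33.586763166391485 [ 0.616 -0.17   0.122] 13
236.41323683360852 [ 0.537 -0.182  0.121] 15
```

```bash
H="python3 -m handwheel"
$H '[-0.016,0.025,-0.2,0,0,0,0,0,-0.2,0,0,0,0,0,-0.19,0,0,0,0,0,0,0,0,0]' 0.45 40
$H '[0,0,0,0,0,0,0,0,0,0,0,0,0,0,0,0,0,0,0,0,0,0,0,0]' 0
python3 -c "
from h import *;st(.600,-.086,.129)"
$H '[-0.055,0.030,0,0,0,0,-0.059,0.022,0,0,0,0,-0.062,0.012,0,0,0,0,-0.063,0.002,0,0,0,0,-0.062,-0.007,0,0,0,0]'
$H '[-0.060,-0.017,0,0,0,0,-0.057,-0.026,0,0,0,0,-0.052,-0.035,0,0,0,0,-0.046,-0.043,0,0,0,0,-0.039,-0.049,0,0,0,0]'
$H '[0,0,0,0,0,0,0,0,0,0,0,0]'
python3 -c "
from h import *;st(.517,-.103,.128); p=ctrl.get_state()['eef_pos'];u=p[0]*.98+p[1]*.201;print('u',u,'ang',11.6+np.degrees(np.arccos((u-.5283)/.06)))"
```

```text
time: 15.98
eef_pos: [0.5923, -0.0786, 0.1206]
tcp_rot: [0.63, 0.777, -0.003, -0.006]
contact_force: [-1.4, -0.5, -0.5]
opening: 0.45
finger_force: 0.0
time: 16.32
eef_pos: [0.599, -0.0803, 0.1298]
tcp_rot: [0.63, 0.776, 0.002, 0.002]
contact_force: [3.8, 3.3, -3.1]
opening: 0.138
finger_force: 39.0
t 16.32 p [ 0.599  -0.0803  0.1298] yaw 11.9 down [ 0.005  0.    -1.   ] op 0.14 F [ 3.8  3.3 -3.1] ff 39.0
units to target [ 0.007 -0.038 -0.005] rz -0.003
time: 16.73
eef_pos: [0.5552, -0.0666, 0.1298]
tcp_rot: [0.631, 0.776, 0.008, 0.001]
contact_force: [7.7, 20.0, -2.0]
opening: 0.133
finger_force: 39.0
time: 17.15
eef_pos: [0.5103, -0.0914, 0.1282]
tcp_rot: [0.63, 0.776, 0.002, -0.008]
contact_force: [-9.2, 14.1, 6.9]
opening: 0.002
finger_force: 7.6
time: 17.32
eef_pos: [0.5102, -0.0941, 0.128]
tcp_rot: [0.63, 0.776, -0.001, -0.007]
contact_force: [-10.3, 8.9, 3.7]
opening: -0.003
finger_force: 5.8
t 17.32 p [ 0.5102 -0.0941  0.128 ] yaw 11.9 down [-0.012  0.008 -1.   ] op -0.0 F [-10.3   8.9   3.7] ff 5.8
units to target [ 0.046 -0.059 -0.   ] rz -0.003
u 0.48104903160767254 ang 153.55399301699896
```

```bash
H="python3 -m handwheel"
$H '[0,0,0.2,0,0,0,0,0,0.2,0,0,0,0,0.25,0.2,0,0,0,0,0.27,0,0,0,0,0,0.27,0,0,0,0]' 0.45
$H '[0,0.27,0,0,0,0,0,0.27,0,0,0,0,0,0,0,0,0,0]'
python3 -c "
from h import *;st(.517,-.104,.129);p,d=snap('top','t5');pegs('t5')"
```

```text
time: 17.73
eef_pos: [0.516, 0.016, 0.2192]
tcp_rot: [0.631, 0.776, 0.002, 0.004]
contact_force: [0.7, 0.6, -1.1]
opening: 0.45
finger_force: 0.0
time: 17.98
eef_pos: [0.5138, 0.1026, 0.2163]
tcp_rot: [0.628, 0.779, 0.002, 0.001]
contact_force: [-0.0, -0.2, 0.3]
opening: 0.448
finger_force: 0.0
t 17.98 p [0.5138 0.1026 0.2163] yaw 12.3 down [ 0.003  0.002 -1.   ] op 0.45 F [-0.  -0.2  0.3] ff 0.0
units to target [ 0.021 -1.377 -0.582] rz -0.007
pegs n 66 mod90 -23.329669202687494
-23.329669202687494 [ 0.614 -0.157  0.119] 18
66.6703307973125 [ 0.589 -0.087  0.12 ] 15
156.67033079731252 [ 0.515 -0.116  0.12 ] 13
246.67033079731252 [ 0.544 -0.187  0.121] 14
```

```bash
H="python3 -m handwheel"
$H '[0.105,-0.245,0,0,0,0,0.105,-0.245,0,0,0,0,0.105,-0.245,0,0,0,0,0.105,-0.245,0,0,0,0,0.1,-0.245,0,0,0,0]' 0.45 40
$H '[0,0,-0.2,0,0,0,0,0,-0.2,0,0,0,0,0,-0.18,0,0,0,0,0,0,0,0,0]'
$H '[0,0,0,0,0,0,0,0,0,0,0,0,0,0,0,0,0,0,0,0,0,0,0,0]' 0
python3 -c "
from h import *;st(.600,-.086,.128); p=ctrl.get_state()['eef_pos'];u=p[0]*.98+p[1]*.201;print('u',u,'ang',11.6+np.degrees(np.arccos((u-.5283)/.06)))"
```

```text
time: 18.45
eef_pos: [0.5927, -0.09, 0.2157]
tcp_rot: [0.63, 0.776, -0.0, 0.001]
contact_force: [0.4, 0.0, 0.9]
opening: 0.448
finger_force: 0.0
time: 18.78
eef_pos: [0.5883, -0.0875, 0.1216]
tcp_rot: [0.631, 0.776, -0.002, -0.005]
contact_force: [-1.0, 0.2, -1.8]
opening: 0.45
finger_force: 0.0
time: 19.12
eef_pos: [0.5929, -0.088, 0.1295]
tcp_rot: [0.63, 0.777, -0.001, 0.002]
contact_force: [-3.9, -4.7, 1.8]
opening: 0.134
finger_force: 39.1
t 19.12 p [ 0.5929 -0.088   0.1295] yaw 11.9 down [ 0.002 -0.004 -1.   ] op 0.13 F [-3.9 -4.7  1.8] ff 39.1
units to target [ 0.048  0.013 -0.01 ] rz -0.004
u 0.5633089594703118 ang 65.90413108063386
```

```bash
H="python3 -m handwheel"
$H '[0.017,-0.008,0,0,0,0,0.017,-0.008,0,0,0,0,0.017,-0.008,0,0,0,0,0.012,-0.006,0,0,0,0,0,0,0,0,0,0]'
$H '[0,0,0,0,0,0]'
python3 -c "
from h import *;st(.600,-.086,.128); p=ctrl.get_state()['eef_pos'];u=p[0]*.98+p[1]*.201;print('u',u,'ang',11.6+np.degrees(np.arccos((u-.5283)/.06)))"
```

```text
time: 19.53
eef_pos: [0.6005, -0.0915, 0.1294]
tcp_rot: [0.63, 0.776, -0.002, -0.002]
contact_force: [-8.5, -2.3, 7.1]
opening: 0.139
finger_force: 39.9
time: 19.62
eef_pos: [0.6005, -0.0915, 0.1294]
tcp_rot: [0.63, 0.776, -0.002, -0.001]
contact_force: [-9.7, -3.3, 7.5]
opening: 0.14
finger_force: 39.9
t 19.62 p [ 0.6005 -0.0915  0.1294] yaw 11.9 down [-0.004 -0.001 -1.   ] op 0.14 F [-9.7 -3.3  7.5] ff 39.9
units to target [-0.003  0.037 -0.009] rz -0.003
u 0.5700574524699991 ang 57.49642994181196
```

```bash
H="python3 -m handwheel"
$H '[0,0,0,0,0,0,0,0,0,0,0,0]' 0.45
$H '[0,0,0.2,0,0,0,0,0,0.2,0,0,0,0,0.1,0.2,0,0,0,-0.14,0.18,0,0,0,0,-0.15,0.18,0,0,0,0]'
$H '[-0.15,0.18,0,0,0,0,-0.15,0.18,0,0,0,0,-0.15,0.18,0,0,0,0,-0.15,0.18,0,0,0,0,-0.15,0.18,0,0,0,0]' 1 30
$H '[-0.14,0.15,0,0,0,0,0,0,0,0,0,0,0,0,0,0,0,0]'
python3 -c "
from h import *;st(.425,.134,.05);p,d=snap('top','t6');pegs('t6')"
```

```text
time: 19.78
eef_pos: [0.6028, -0.091, 0.1288]
tcp_rot: [0.63, 0.776, 0.001, 0.002]
contact_force: [0.4, -0.1, -0.8]
opening: 0.408
finger_force: 0.0
time: 20.2
eef_pos: [0.5608, -0.0221, 0.2215]
tcp_rot: [0.631, 0.776, 0.003, 0.004]
contact_force: [0.3, -0.1, -0.3]
opening: 0.453
finger_force: 0.0
time: 20.62
eef_pos: [0.4451, 0.1144, 0.2181]
tcp_rot: [0.63, 0.776, 0.002, 0.001]
contact_force: [-0.0, 0.8, -0.2]
opening: 0.997
finger_force: 0.0
time: 20.87
eef_pos: [0.4244, 0.1367, 0.218]
tcp_rot: [0.629, 0.777, 0.001, 0.001]
contact_force: [-0.1, -0.3, -0.6]
opening: 1.002
finger_force: 0.0
t 20.87 p [0.4244 0.1367 0.218 ] yaw 12.1 down [ 0.003  0.001 -1.   ] op 1.0 F [-0.1 -0.3 -0.6] ff 0.0
units to target [ 0.004 -0.018 -1.12 ] rz -0.005
pegs n 63 mod90 -32.165514220257634
-32.165514220257634 [ 0.61  -0.164  0.12 ] 14
57.834485779742366 [ 0.599 -0.086  0.122] 14
147.83448577974235 [ 0.523 -0.108  0.119] 15
237.83448577974235 [ 0.537 -0.183  0.12 ] 15
```

```bash
H="python3 -m handwheel"
python3 -c "
import cv2;p=cv2.imread('pics/t6.png');cv2.imwrite('pics/t6c.png',cv2.resize(p[140:230,235:325],None,fx=5,fy=5,interpolation=2))"
$H '[0,-0.01,-0.27,0,0,0,0,0,-0.27,0,0,0,0,0,-0.27,0,0,0,0,0,-0.2,0,0,0,0,0,-0.11,0,0,0]'
$H '[0,0,0,0,0,0]'
$H '[0,0,0,0,0,0,0,0,0,0,0,0,0,0,0,0,0,0,0,0,0,0,0,0]' 0
python3 -c "
from h import *;st(.529,.05,.05)"
```

```text
time: 21.33
eef_pos: [0.4233, 0.1327, 0.0453]
tcp_rot: [0.631, 0.776, -0.002, -0.002]
contact_force: [0.3, 0.5, 1.3]
opening: 0.998
finger_force: 0.0
time: 21.42
eef_pos: [0.4224, 0.1327, 0.045]
tcp_rot: [0.631, 0.776, -0.003, -0.003]
contact_force: [-0.3, -0.0, 0.2]
opening: 1.001
finger_force: 0.0
time: 21.75
eef_pos: [0.4266, 0.1338, 0.0509]
tcp_rot: [0.63, 0.776, 0.002, 0.002]
contact_force: [1.3, -0.9, 1.5]
opening: 0.725
finger_force: 33.8
t 21.75 p [0.4266 0.1338 0.0509] yaw 11.9 down [ 0.005  0.    -1.   ] op 0.72 F [ 1.3 -0.9  1.5] ff 33.8
units to target [ 0.683 -0.559 -0.006] rz -0.003
```

View pics/t6c.png

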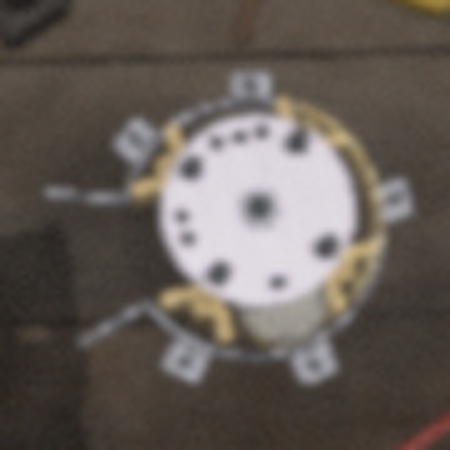

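```bash
H="python3 -m handwheel"
$H '[0.05,-0.04,0,0,0,0,0.098,-0.08,0,0,0,0,0.098,-0.08,0,0,0,0,0.098,-0.08,0,0,0,0,0.098,-0.08,0,0,0,0]'
$H '[0.098,-0.08,0,0,0,0,0.09,-0.07,0,0,0,0,0.053,-0.05,0,0,0,0,0.02,-0.09,0,0,0,0,0.02,-0.09,0,0,0,0]'
$H '[0.02,-0.09,0,0,0,0,0.015,-0.09,0,0,0,0,0,0,0,0,0,0,0,0,0,0,0,0]'
python3 -c "
from h import *;st(.541,-.009,.05)"
```

```text
time: 22.17
eef_pos: [0.4916, 0.0804, 0.0509]
tcp_rot: [0.63, 0.776, 0.001, -0.001]
contact_force: [-4.7, 3.4, 8.2]
opening: 0.721
finger_force: 34.0
time: 22.58
eef_pos: [0.5348, 0.0235, 0.051]
tcp_rot: [0.63, 0.776, 0.002, 0.001]
contact_force: [-4.4, 14.3, 11.8]
opening: 0.72
finger_force: 34.9
time: 22.92
eef_pos: [0.5403, -0.0062, 0.0508]
tcp_rot: [0.63, 0.777, 0.0, 0.003]
contact_force: [0.8, -4.2, 5.4]
opening: 0.719
finger_force: 35.2
t 22.92 p [ 0.5403 -0.0062  0.0508] yaw 11.9 down [ 0.005 -0.004 -1.   ] op 0.72 F [ 0.8 -4.2  5.4] ff 35.2
units to target [ 0.004 -0.019 -0.005] rz -0.003
```

```bash
H="python3 -m handwheel"
$H '[0,0,0,0,0,0,0,0,0,0,0,0,0,0,0,0,0,0]' 1
$H '[-0.02,0.1,0.01,0,0,0,-0.02,0.1,0.02,0,0,0,-0.02,0.1,0.02,0,0,0,-0.02,0.1,0,0,0,0,0,0,0,0,0,0]'
$H '[0,0,0,0,0,0,0,0,0,0,0,0,0,0,0,0,0,0,0,0,0,0,0,0,0,0,0,0,0,0]' 0.4
python3 -c "
from h import *;st(.547,-.038,.056)"
```

```text
time: 23.17
eef_pos: [0.5374, -0.0037, 0.0483]
tcp_rot: [0.63, 0.777, -0.0, -0.001]
contact_force: [0.1, 0.6, 0.5]
opening: 0.999
finger_force: 0.0
time: 23.58
eef_pos: [0.5248, 0.0582, 0.0557]
tcp_rot: [0.629, 0.777, -0.0, -0.001]
contact_force: [0.3, -0.3, -0.0]
opening: 0.996
finger_force: 0.0
time: 24.0
eef_pos: [0.5264, 0.0553, 0.0563]
tcp_rot: [0.63, 0.776, -0.0, -0.0]
contact_force: [-0.9, -0.6, 0.2]
opening: 0.4
finger_force: 0.0
t 24.0 p [0.5264 0.0553 0.0563] yaw 11.8 down [-0. -0. -1.] op 0.4 F [-0.9 -0.6  0.2] ff 0.0
units to target [ 0.137 -0.622 -0.002] rz -0.003
```

```bash
H="python3 -m handwheel"
$H '[0.014,-0.063,0,0,0,0,0.014,-0.063,0,0,0,0,0.014,-0.063,0,0,0,0,0.014,-0.063,0,0,0,0,0.014,-0.063,0,0,0,0]'
$H '[0.014,-0.063,0,0,0,0,0.014,-0.063,0,0,0,0,0.014,-0.063,0,0,0,0,0.014,-0.063,0,0,0,0,0.014,-0.063,0,0,0,0]'
$H '[0,-0.02,0,0,0,0,0,0,0,0,0,0]'
python3 -c "
from h import *;st(.547,-.038,.056)"
```

```text
time: 24.42
eef_pos: [0.537, 0.0076, 0.0565]
tcp_rot: [0.631, 0.776, 0.0, -0.0]
contact_force: [-0.7, 2.0, 1.5]
opening: 0.396
finger_force: 1.5
time: 24.83
eef_pos: [0.5475, -0.0396, 0.0564]
tcp_rot: [0.63, 0.776, 0.0, -0.0]
contact_force: [-0.8, 3.6, 0.8]
opening: 0.402
finger_force: 1.6
time: 25.0
eef_pos: [0.5476, -0.043, 0.0564]
tcp_rot: [0.63, 0.776, -0.0, 0.001]
contact_force: [-0.4, 0.3, 0.7]
opening: 0.398
finger_force: 0.0
t 25.0 p [ 0.5476 -0.043   0.0564] yaw 11.8 down [ 0.001 -0.001 -1.   ] op 0.4 F [-0.4  0.3  0.7] ff 0.0
units to target [-0.004  0.033 -0.003] rz -0.003
```

```bash
H="python3 -m handwheel"
$H '[-0.03,0.15,0,0,0,0,-0.03,0.15,0,0,0,0,0,0,0.27,0,0,-0.07,0,0,0.27,0,0,-0.07,0,0,0.27,0,0,-0.07]'
$H '[0,0,0.2,0,0,-0.07,0.13,-0.2,0.05,0,0,-0.07,0.13,-0.2,0,0,0,-0.07,0.13,-0.18,0,0,0,-0.07,0,0,0,0,0,0]' 0.45 40
$H '[0,0,0,0,0,0]'
python3 -c "
from h import *;st(.599,-.085,.129,-32.2)"
```

```text
time: 25.42
eef_pos: [0.5372, 0.0037, 0.178]
tcp_rot: [0.75, 0.661, -0.001, -0.001]
contact_force: [1.4, -0.7, 0.5]
opening: 0.399
finger_force: 0.0
time: 25.83
eef_pos: [0.5992, -0.0883, 0.2159]
tcp_rot: [0.877, 0.48, 0.0, 0.002]
contact_force: [-0.8, 0.7, 0.5]
opening: 0.448
finger_force: 0.0
time: 25.92
eef_pos: [0.597, -0.0851, 0.2148]
tcp_rot: [0.876, 0.483, -0.001, 0.0]
contact_force: [-0.3, 0.7, -0.0]
opening: 0.448
finger_force: 0.0
t 25.92 p [ 0.597  -0.0851  0.2148] yaw -32.3 down [-0.001 -0.    -1.   ] op 0.45 F [-0.3  0.7 -0. ] ff 0.0
units to target [ 0.013  0.    -0.572] rz 0.001
```

```bash
H="python3 -m handwheel"
$H '[0.01,0,-0.2,0,0,0,0,0,-0.2,0,0,0,0,0,-0.17,0,0,0,0,0,0,0,0,0]' 0.45 40
$H '[0,0,0,0,0,0,0,0,0,0,0,0,0,0,0,0,0,0,0,0,0,0,0,0]' 0
python3 -c "
from h import *;st(.599,-.085,.129,-32.2)"
```

```text
time: 26.25
eef_pos: [0.5933, -0.0813, 0.1229]
tcp_rot: [0.875, 0.484, -0.005, -0.005]
contact_force: [-1.5, -0.0, -1.0]
opening: 0.449
finger_force: 0.0
time: 26.58
eef_pos: [0.5993, -0.0835, 0.1317]
tcp_rot: [0.875, 0.483, 0.001, 0.001]
contact_force: [1.3, 0.7, -1.8]
opening: 0.131
finger_force: 39.2
t 26.58 p [ 0.5993 -0.0835  0.1317] yaw -32.2 down [ 0.003 -0.001 -1.   ] op 0.13 F [ 1.3  0.7 -1.8] ff 39.2
units to target [-0.002 -0.01  -0.018] rz -0.0
```

```bash
H="python3 -m handwheel"
$H '[-0.042,0.022,0,0,0,0.076,-0.044,0.018,0,0,0,0.076,-0.046,0.012,0,0,0,0.076,-0.047,0.007,0,0,0,0.076,-0.047,0.001,0,0,0,0.076]'
$H '[-0.047,-0.005,0,0,0,0.076,-0.047,-0.010,0,0,0,0.076,-0.045,-0.016,0,0,0,0.076,-0.043,-0.021,0,0,0,0.076,-0.040,-0.026,0,0,0,0.076]'
$H '[-0.037,-0.030,0,0,0,0.076,-0.033,-0.035,0,0,0,0.076,-0.029,-0.038,0,0,0,0.076,0,0,0,0,0,0,0,0,0,0,0,0]'
python3 -c "
from h import *;st(.517,-.103,.129,56.5)"
```

```text
time: 27.0
eef_pos: [0.5669, -0.0742, 0.1318]
tcp_rot: [0.693, 0.721, 0.003, 0.003]
contact_force: [5.9, 1.6, -4.2]
opening: 0.133
finger_force: 39.7
time: 27.42
eef_pos: [0.5326, -0.0846, 0.1317]
tcp_rot: [0.451, 0.893, 0.003, 0.002]
contact_force: [3.7, 6.7, -1.8]
opening: 0.134
finger_force: 39.9
time: 27.83
eef_pos: [0.5161, -0.101, 0.1316]
tcp_rot: [0.288, 0.958, 0.001, -0.001]
contact_force: [-3.1, 4.1, 3.9]
opening: 0.13
finger_force: 40.5
t 27.83 p [ 0.5161 -0.101   0.1316] yaw 56.5 down [-0.001  0.002 -1.   ] op 0.13 F [-3.1  4.1  3.9] ff 40.5
units to target [ 0.006 -0.013 -0.018] rz -0.0
```

```bash
H="python3 -m handwheel"
$H '[0,0,0,0,0,0,0,0,0,0,0,0]' 0.45 30
$H '[0,0,0.2,0,0,0,0,0,0.2,0,0,0,0,0.1,0.2,0,0,-0.07,0.05,0.25,0,0,0,-0.07,0.05,0.25,0,0,0,-0.07]'
$H '[0.05,0.25,0,0,0,-0.07,0.05,0.25,0,0,0,-0.07,0.05,0.25,0,0,0,-0.07,0.05,0.25,0,0,0,-0.07,0.05,0.25,0,0,0,0]' 1
$H '[0.05,0.25,0,0,0,0,0.05,0.25,0,0,0,0,0.05,0.25,0,0,0,0,0.05,0.25,0,0,0,0,0.05,0.19,0,0,0,0]'
$H '[0,0,0,0,0,0]'
python3 -c "
from h import *;st(.606,.347,.05,11.6);p,d=snap('top','t7');pegs('t7')"
```

```text
time: 28.0
eef_pos: [0.5171, -0.1023, 0.1312]
tcp_rot: [0.287, 0.958, -0.001, 0.002]
contact_force: [0.6, 0.0, -0.6]
opening: 0.404
finger_force: 0.0
time: 28.42
eef_pos: [0.5335, -0.0126, 0.2242]
tcp_rot: [0.444, 0.896, 0.001, 0.004]
contact_force: [-0.2, -0.6, -1.2]
opening: 0.451
finger_force: 0.0
time: 28.83
eef_pos: [0.5695, 0.1773, 0.2208]
tcp_rot: [0.627, 0.779, 0.001, 0.001]
contact_force: [0.8, -0.2, 0.2]
opening: 0.999
finger_force: 0.0
time: 29.25
eef_pos: [0.6067, 0.3571, 0.2205]
tcp_rot: [0.625, 0.781, 0.001, 0.001]
contact_force: [-0.4, -1.2, -0.6]
opening: 1.0
finger_force: 0.0
time: 29.33
eef_pos: [0.6068, 0.3591, 0.2202]
tcp_rot: [0.624, 0.782, 0.002, 0.0]
contact_force: [-0.2, 0.0, -0.5]
opening: 1.002
finger_force: 0.0
t 29.33 p [0.6068 0.3591 0.2202] yaw 12.8 down [ 0.003  0.002 -1.   ] op 1.0 F [-0.2  0.  -0.5] ff 0.0
units to target [-0.006 -0.081 -1.134] rz -0.013
pegs n 69 mod90 -33.48124784197486
-33.48124784197486 [ 0.61  -0.164  0.119] 18
56.51875215802514 [ 0.598 -0.092  0.121] 17
146.51875215802514 [ 0.526 -0.108  0.119] 16
236.51875215802514 [ 0.537 -0.183  0.12 ] 14
```

```bash
H="python3 -m handwheel"
$H '[-0.013,-0.07,-0.27,0,0,-0.01,0,0,-0.27,0,0,0,0,0,-0.27,0,0,0,0,0,-0.2,0,0,0,0,0,-0.12,0,0,0]' 1 30
$H '[0,0,0,0,0,0,0,0,0,0,0,0]'
python3 -c "
from h import *;st(.604,.347,.05,11.6)"
$H '[0,0,0,0,0,0,0,0,0,0,0,0,0,0,0,0,0,0,0,0,0,0,0,0]' 0
python3 -c "
from h import *;st(.535,.15,.05)"
```

```text
time: 29.8
eef_pos: [0.602, 0.341, 0.0458]
tcp_rot: [0.632, 0.775, -0.003, -0.001]
contact_force: [-0.0, -0.0, 0.4]
opening: 1.001
finger_force: 0.0
time: 29.97
eef_pos: [0.604, 0.3423, 0.0498]
tcp_rot: [0.632, 0.775, -0.001, -0.0]
contact_force: [0.7, 0.0, 0.8]
opening: 1.003
finger_force: 0.0
t 29.97 p [0.604  0.3423 0.0498] yaw 11.6 down [-0.002 -0.001 -1.   ] op 1.0 F [0.7 0.  0.8] ff 0.0
units to target [-0.     0.031  0.001] rz -0.0
time: 30.3
eef_pos: [0.6065, 0.3443, 0.0542]
tcp_rot: [0.631, 0.776, 0.003, 0.002]
contact_force: [1.0, 0.1, 5.9]
opening: 0.775
finger_force: 34.9
t 30.3 p [0.6065 0.3443 0.0542] yaw 11.7 down [ 0.006  0.002 -1.   ] op 0.78 F [1.  0.1 5.9] ff 34.9
units to target [-0.476 -1.295 -0.028] rz -0.001
```

```bash
H="python3 -m handwheel"
$H '[-0.08,-0.09,0,0,0,0,-0.1,-0.118,0,0,0,0,-0.1,-0.118,0,0,0,0,-0.1,-0.118,0,0,0,0,-0.1,-0.118,0,0,0,0]'
$H '[0,-0.15,0,0,0,0,0,-0.155,0,0,0,0,0,-0.155,0,0,0,0,-0.005,-0.155,0,0,0,0,-0.005,-0.155,0,0,0,0]'
$H '[-0.005,-0.155,0,0,0,0,-0.005,-0.155,0,0,0,0,-0.005,-0.155,0,0,0,0,-0.005,-0.1,0,0,0,0,0,0,0,0,0,0]'
python3 -c "
from h import *;st(.541,-.009,.05)"
```

```text
time: 30.72
eef_pos: [0.5352, 0.2604, 0.0543]
tcp_rot: [0.632, 0.775, 0.005, 0.002]
contact_force: [3.3, 3.5, 6.7]
opening: 0.777
finger_force: 35.3
time: 31.13
eef_pos: [0.5334, 0.1444, 0.0542]
tcp_rot: [0.632, 0.775, 0.004, 0.002]
contact_force: [-0.1, 4.3, 6.6]
opening: 0.778
finger_force: 35.2
time: 31.55
eef_pos: [0.5304, 0.057, 0.0539]
tcp_rot: [0.632, 0.775, 0.002, 0.002]
contact_force: [0.5, -2.0, 8.9]
opening: 0.782
finger_force: 35.8
t 31.55 p [0.5304 0.057  0.0539] yaw 11.6 down [ 0.006 -0.001 -1.   ] op 0.78 F [ 0.5 -2.   8.9] ff 35.8
units to target [ 0.071 -0.44  -0.026] rz 0.0
```

```bash
H="python3 -m handwheel"
$H '[0.014,-0.09,0,0,0,0,0.014,-0.09,0,0,0,0,0.014,-0.09,0,0,0,0,0.014,-0.09,0,0,0,0,0.014,-0.08,0,0,0,0]'
$H '[0,0,0,0,0,0]'
python3 -c "
from h import *;st(.541,-.009,.05)"
$H '[0,0,0,0,0,0,0,0,0,0,0,0,0,0,0,0,0,0]' 1
$H '[-0.02,0.1,0.01,0,0,0,-0.02,0.1,0.02,0,0,0,-0.02,0.1,0.02,0,0,0,-0.02,0.1,0,0,0,0,0,0,0,0,0,0]'
$H '[0,0,0,0,0,0,0,0,0,0,0,0,0,0,0,0,0,0,0,0,0,0,0,0,0,0,0,0,0,0]' 0.4
python3 -c "
from h import *;st(.547,-.037,.056)"
```

```text
time: 31.97
eef_pos: [0.5408, -0.0062, 0.0541]
tcp_rot: [0.632, 0.775, 0.003, 0.001]
contact_force: [-1.5, 12.1, 24.8]
opening: 0.781
finger_force: 37.6
time: 32.05
eef_pos: [0.5413, -0.0081, 0.054]
tcp_rot: [0.632, 0.775, 0.002, 0.003]
contact_force: [0.5, 0.7, 7.5]
opening: 0.78
finger_force: 35.7
t 32.05 p [ 0.5413 -0.0081  0.054 ] yaw 11.6 down [ 0.006 -0.    -1.   ] op 0.78 F [0.5 0.7 7.5] ff 35.7
units to target [-0.002 -0.006 -0.026] rz -0.0
time: 32.3
eef_pos: [0.5379, -0.0067, 0.0505]
tcp_rot: [0.631, 0.776, -0.0, -0.0]
contact_force: [-1.0, 0.4, 0.3]
opening: 0.998
finger_force: 0.0
time: 32.72
eef_pos: [0.525, 0.0552, 0.0576]
tcp_rot: [0.63, 0.776, -0.0, -0.001]
contact_force: [-0.1, -0.5, -0.2]
opening: 1.003
finger_force: 0.0
time: 33.13
eef_pos: [0.5264, 0.0525, 0.058]
tcp_rot: [0.632, 0.775, -0.0, -0.0]
contact_force: [-0.8, 0.8, -0.2]
opening: 0.4
finger_force: 0.0
t 33.13 p [0.5264 0.0525 0.058 ] yaw 11.7 down [-0. -0. -1.] op 0.4 F [-0.8  0.8 -0.2] ff 0.0
units to target [ 0.137 -0.597 -0.014] rz -0.001
```

```bash
H="python3 -m handwheel"
$H '[0.014,-0.061,0,0,0,0,0.014,-0.061,0,0,0,0,0.014,-0.061,0,0,0,0,0.014,-0.061,0,0,0,0,0.014,-0.061,0,0,0,0]'
$H '[0.014,-0.061,0,0,0,0,0.014,-0.061,0,0,0,0,0.014,-0.061,0,0,0,0,0.013,-0.061,0,0,0,0,0.013,-0.061,0,0,0,0]'
$H '[0,0,0,0,0,0,0,0,0,0,0,0]'
python3 -c "
from h import *;st(.547,-.038,.056)"
```

```text
time: 33.55
eef_pos: [0.5369, 0.0061, 0.058]
tcp_rot: [0.632, 0.775, -0.0, -0.0]
contact_force: [-0.9, 0.9, -0.5]
opening: 0.404
finger_force: 0.6
time: 33.97
eef_pos: [0.5471, -0.0394, 0.058]
tcp_rot: [0.631, 0.776, -0.0, -0.0]
contact_force: [-0.7, 1.4, -0.2]
opening: 0.398
finger_force: 0.6
time: 34.13
eef_pos: [0.5471, -0.0392, 0.0581]
tcp_rot: [0.631, 0.775, -0.0, 0.0]
contact_force: [-0.3, 0.1, -0.7]
opening: 0.403
finger_force: 0.0
t 34.13 p [ 0.5471 -0.0392  0.0581] yaw 11.7 down [ 0.    -0.001 -1.   ] op 0.4 F [-0.3  0.1 -0.7] ff 0.0
units to target [-0.001  0.008 -0.014] rz -0.001
```

```bash
H="python3 -m handwheel"
$H '[-0.03,0.15,0,0,0,0,-0.03,0.15,0,0,0,0,0,0,0.27,0,0,-0.07,0,0,0.27,0,0,-0.07,0,0,0.27,0,0,-0.07]'
$H '[0,0,0.2,0,0,-0.07,0.138,-0.2,0.05,0,0,-0.07,0.138,-0.2,0,0,0,-0.07,0.138,-0.2,0,0,0,-0.07,0,0,0,0,0,0]' 0.45 40
$H '[0,0,0,0,0,0]'
python3 -c "
from h import *;st(.600,-.086,.129,-33)
p,d=snap('side','s3');p2,d=snap('top','t8');pegs('t8');u,v=proj('side',(.55,-.1,.05));u=int(u);v=int(v)
cv2.imwrite('pics/s3c.png',np.hstack([cv2.resize(p[v-50:v+50,u-50:u+50],(400,400),interpolation=2),cv2.resize(p2[140:230,235:325],(400,400),interpolation=2)]))"
```

```text
time: 34.55
eef_pos: [0.5371, 0.0073, 0.1802]
tcp_rot: [0.751, 0.66, -0.001, -0.001]
contact_force: [0.5, 0.0, 0.4]
opening: 0.401
finger_force: 0.0
time: 34.97
eef_pos: [0.6029, -0.0882, 0.2181]
tcp_rot: [0.878, 0.479, 0.001, 0.003]
contact_force: [0.2, -0.5, -0.3]
opening: 0.448
finger_force: 0.0
time: 35.05
eef_pos: [0.6006, -0.0848, 0.2169]
tcp_rot: [0.876, 0.481, -0.0, 0.0]
contact_force: [0.2, 0.1, -0.5]
opening: 0.454
finger_force: 0.0
t 35.05 p [ 0.6006 -0.0848  0.2169] yaw -32.4 down [-0. -0. -1.] op 0.45 F [ 0.2  0.1 -0.5] ff 0.0
units to target [-0.004 -0.008 -0.586] rz -0.006
pegs n 35 mod90 -34.79185578056585
-34.79185578056585 [ 0.612 -0.167  0.12 ] 16
235.20814421943416 [ 0.533 -0.182  0.121] 16
```

View pics/s3c.png

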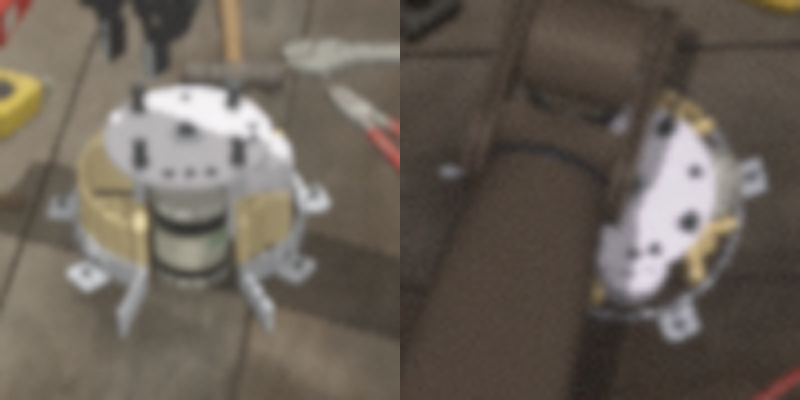

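```bash
H="python3 -m handwheel"
$H '[0,-0.008,-0.2,0,0,0,0,0,-0.2,0,0,0,0,0,-0.17,0,0,0,0,0,0,0,0,0]' 0.45 40
$H '[0,0,0,0,0,0,0,0,0,0,0,0,0,0,0,0,0,0,0,0,0,0,0,0]' 0
$H '[-0.042,0.023,0,0,0,0.076,-0.044,0.019,0,0,0,0.076,-0.046,0.013,0,0,0,0.076,-0.047,0.008,0,0,0,0.076,-0.047,0.002,0,0,0,0.076]'
$H '[-0.047,-0.004,0,0,0,0.076,-0.047,-0.010,0,0,0,0.076,-0.046,-0.016,0,0,0,0.076,-0.043,-0.021,0,0,0,0.076,-0.041,-0.026,0,0,0,0.076]'
$H '[-0.037,-0.030,0,0,0,0.076,-0.033,-0.035,0,0,0,0.076,-0.029,-0.038,0,0,0,0.076,0,0,0,0,0,0,0,0,0,0,0,0]'
python3 -c "
from h import *;st(.517,-.103,.129,56.5)"
$H '[0,0,0,0,0,0,0,0,0,0,0,0]' 0.45
$H '[0,0,0.2,0,0,0,0,0,0.2,0,0,0,0,0.1,0.2,0,0,0,0,0.25,0,0,0,0,0,0.25,0,0,0,0]'
$H '[0,0.25,0,0,0,0,0,0.25,0,0,0,0,0,0.25,0,0,0,0,0,0.25,0,0,0,0,0,0,0,0,0,0]'
python3 -c "
from h import *;st()
p,d=snap('side','s4');p2,d=snap('top','t9');pegs('t9');u,v=proj('side',(.55,-.1,.05));u=int(u);v=int(v)
cv2.imwrite('pics/s4c.png',np.hstack([cv2.resize(p[v-50:v+50,u-50:u+50],(400,400),interpolation=2),cv2.resize(p2[140:230,235:325],(400,400),interpolation=2)]))"
```

```text
time: 35.48
eef_pos: [0.5953, -0.082, 0.1251]
tcp_rot: [0.876, 0.483, -0.004, -0.004]
contact_force: [-1.3, 0.2, -1.7]
opening: 0.451
finger_force: 0.0
time: 35.82
eef_pos: [0.6013, -0.0845, 0.1336]
tcp_rot: [0.876, 0.482, 0.002, 0.001]
contact_force: [1.5, 0.4, -1.4]
opening: 0.133
finger_force: 39.1
time: 36.23
eef_pos: [0.5694, -0.074, 0.1337]
tcp_rot: [0.694, 0.72, 0.004, 0.003]
contact_force: [6.8, 4.1, -5.1]
opening: 0.128
finger_force: 39.5
time: 36.65
eef_pos: [0.5343, -0.0833, 0.1336]
tcp_rot: [0.452, 0.892, 0.005, 0.001]
contact_force: [5.0, 10.3, -0.1]
opening: 0.131
finger_force: 40.0
time: 37.07
eef_pos: [0.5169, -0.0995, 0.1336]
tcp_rot: [0.288, 0.958, 0.002, -0.002]
contact_force: [-4.6, 7.6, 6.3]
opening: 0.13
finger_force: 40.5
t 37.07 p [ 0.5169 -0.0995  0.1336] yaw 56.5 down [-0.003  0.006 -1.   ] op 0.13 F [-4.6  7.6  6.3] ff 40.5
units to target [ 0.001 -0.023 -0.03 ] rz 0.0
time: 37.23
eef_pos: [0.5186, -0.1021, 0.1333]
tcp_rot: [0.288, 0.958, -0.0, 0.002]
contact_force: [0.1, -0.1, 0.4]
opening: 0.404
finger_force: 0.0
time: 37.65
eef_pos: [0.5199, -0.0126, 0.2261]
tcp_rot: [0.29, 0.957, 0.0, 0.004]
contact_force: [-0.3, 0.2, -1.5]
opening: 0.448
finger_force: 0.0
time: 38.07
eef_pos: [0.5177, 0.1432, 0.2229]
tcp_rot: [0.285, 0.958, 0.001, 0.001]
contact_force: [-0.1, -0.2, -0.7]
opening: 0.455
finger_force: 0.0
t 38.07 p [0.5177 0.1432 0.2229] yaw 56.9 down [ 0.002  0.002 -1.   ] op 0.45 F [-0.1 -0.2 -0.7] ff 0.0
pegs n 70 mod90 -36.247137566658665
-36.247137566658665 [ 0.612 -0.169  0.121] 16
53.752862433341335 [ 0.603 -0.089  0.121] 14
143.75286243334133 [ 0.523 -0.104  0.118] 17
233.75286243334133 [ 0.534 -0.181  0.121] 14
```

View pics/s4c.png

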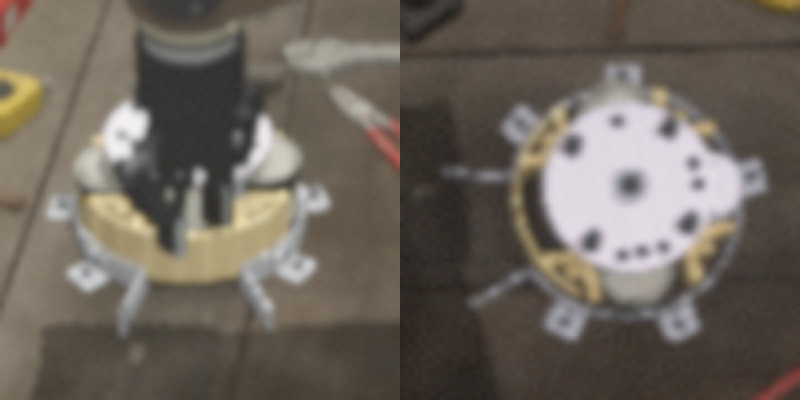

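```bash
python3 -c "
from plant import ctrl; print(ctrl.sign_off())"
```

```text
the job is handed in; nothing more can be done
None
```

I loaded the paste tin, solvent can and grease can into pockets 1, 2 and 3 in that order. The blank sector shuts the gate, about 3° (5 mm) off centre by the last camera reading. I handed the job in at about 38 s; no verdict came back.

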